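Hold the dry box lid on its balance point

TASK

The stay of the filament dry box's lid has come off and a colleague is about to refit it. Take the capped jar off the closed lid and stand it upright on the round cork mat, wholly on it, and let go of it; only then swing the lid up by its bar to its balance point, where it stands straight up over its hinge, without letting it go over the back. Finish while still gripping the bar and holding the lid still at the balance point (do not let go), and leave the other things on the table where they are.

Things in the scene. Friction and masses are not known exactly. Their poses are not given: they have to be found in the camera images.
- dry_box: Fixed grey plastic box, 180 mm deep (its x), 220 mm wide (its y), 80 mm tall; origin at the centre of its underside on the table. Its own -x side is the front, where the lid's bar sticks out; its +x side carries the hinge. It stands turned so that the front faces roughly the robot's right.
- lid (a joint): Opening angle of the lid, rad: 0 closed (level), 1.571 standing straight up over the hinge = its balance point, 2.6 fallen right back. Almost no friction: below the balance point it falls shut, beyond it it falls over the back, unless held. The lid is a flat grey plate 180 (hinge to front) x 220 x 10 mm, about 0.5 kg; its centre of mass lies in the plane of hinge, plate and bar.
- lid_hinge (a point): Middle of the hinge axis, on the box's +x rim, 86 mm above the table; the axis runs along the box's y. It does not move when the lid turns.
- lid_bar (a point): Centre of the lid's handle: round steel bar 12 mm thick, 140 mm long, parallel to the hinge axis and 235 mm from it, in the lid's mid-plane, on two side arms (10 mm) at its ends; 49 mm clear between bar and lid edge, for a part-opened finger. It is 86 mm above the table when closed, 321 mm at balance, moving in an arc about the hinge. Being round it can turn between fingers that keep pointing down.
- jar_mid (a point): Centre (half-way up) of the capped jar: clear plastic with a paper label and a white cap, 52 mm across, 85 mm tall, about 0.2 kg. It starts upright on the closed lid, whose top is 91 mm above the table; z is its upward axis.
- jar: The same jar; origin at the centre of its underside.
- mat_top (a point): Centre of the top of the round cork mat, 130 mm across, 4 mm thick, fixed on the table to the robot's right of the box.
- spool: Bystander: small black filament spool lying flat, 136 mm across, 50 mm tall. Leave alone.
- screwdriver: Bystander: screwdriver lying on the table. Leave alone.
- printed_vase: Bystander: white printed vase, 60 mm across, 70 mm tall, standing. Leave alone.
Things that resemble listed ones, but are neither listed nor needed, are in the scene too. Of the things shaped like the part that bears mat_top, the cork one is meant.

How it is judged (in metres and radians):
On the way:
1. the jar stands upright and released on the cork mat while the lid is still closed (horizontal distance between jar_mid and mat_top below 0.042 m and angle between jar_mid's own z axis and vertical below 0.12 rad and height (world z) of jar_mid below 0.055 m and contact force between jar and the fingers below 0.05 N and linear speed of jar below 0.03 m/s and value of joint lid below 0.1 rad), for 0.2 s.
At the end, for the whole second after the job is handed in: The lid is held still (under 0.1 rad/s) by the fingers (over 0.5 N) within 0.09 rad (5 degrees) of its balance point at 1.571 rad, nothing else touching it; the jar stands upright (within 0.12 rad), at rest and released, wholly on the cork mat (centre within 42 mm of the mat's centre) (value of joint lid between 1.481 and 1.661 rad and velocity of joint lid between -0.1 and 0.1 rad/s and contact force between the fingers and lid above 0.5 N and horizontal distance between jar_mid and mat_top below 0.042 m and angle between jar_mid's own z axis and vertical below 0.12 rad and height (world z) of jar_mid below 0.055 m and contact force between jar and the fingers below 0.05 N and linear speed of jar below 0.03 m/s and contact force between lid and jar below 0.05 N and contact force between lid and spool below 0.05 N and contact force between lid and screwdriver below 0.05 N and contact force between lid and printed_vase below 0.05 N); the arm keeps its last pose, push and grip.
It fails at once if the lid goes over its balance point and falls over the back (past 2.0 rad) (value of joint lid above 2 rad).
It fails at once if the jar is tipped over (more than 0.8 rad) (angle between jar_mid's own z axis and vertical above 0.8 rad).
It fails at once if the spool is disturbed (moved 30 mm) (distance of spool from where it was at the start of the episode above 0.03 m).
It fails at once if the screwdriver is disturbed (moved 30 mm) (distance of screwdriver from where it was at the start of the episode above 0.03 m).
It fails at once if the vase is disturbed (moved 30 mm) (distance of printed_vase from where it was at the start of the episode above 0.03 m).
It also fails if it takes over 64 s, if anything falls off the work surface, if the arm or the gripper's body presses on something with over 40 N, if the wrist force passes 120 N, or if a joint passes its speed limit or range.

ROBOT

A 6-joint arm with a two-finger parallel gripper is mounted at the origin on the work surface. World frame = base frame: x ahead of the robot, y to its left, z up, the work surface at z = 0. Lengths are in mm, angles in rad, forces in N, time in s.
With the tool pointing down it reaches from about 350 to 775 mm from the base axis. Payload 5.5 kg.
Tool frame: the origin (TCP) lies between the finger pads; the fingertips stand 25 mm ahead of it and the grasp point (between the pads) lies 6 mm ahead of it (bot.tcp_to_tips is the distance from the TCP to the fingertips, in mm); z points along the fingers, y is the direction in which the jaws open and shut (so a half turn about z gives the same grasp; the last joint's range is limited). The gripper opens to 85 mm and grips with 20 to 120 N. Pads are 22 mm wide; open, the fingers measure 114 mm over their backs; the gripper's body (76 mm by 85 mm) begins 54 mm behind the grasp point. The pads swing forward as they close: fully open they stand 13 mm farther back than shut.
Start: joints at [1.075, 0.313, 0.046, 1.304, 0, 1.431], TCP at [200.321, 539.018, 256.323] pointing down, gripper open.
Joint ranges: [-2.76, 2.76], [-0.86, 1.69], [-1.03, 1.26], [-2.2, 2.34], [-1.47, 1.5], [-3.14, 3.14]. Speed limits (rad/s): [2.57, 2.57, 3.14, 3.14, 3.14, 3.14].

INTERFACE

Orientations are given as a rotation vector (axis times angle).
In Python, from bench import bot gives the robot as it stands. The module is installed in compiled form; this text tells all that it offers.
- The arm moves only by the tool servo_tool, never from a script. Its argument "steps" is one flat list of numbers, 7 for each row, row after row: the opening, from 0 (shut) to 1 (fully open), then the shift along the tool's x, y, z in cm, then the turn, a rotation vector about the tool's x, y, z in rad. In form: [fingers, tx, ty, tz, rx, ry, rz, fingers, tx, ty, tz, rx, ry, rz, ...]. A call has 1 to 20 rows; each row shifts and turns the pose as measured when the row begins, along the tool's axes as they then stand; what a row does not reach is not made up. A row lasts 1/12 s, in which the tool goes at most 41.7 mm and 7.16 degrees, less where a joint would pass 70% of its speed; a pose out of reach is approached as far as the arm can. A call with a gripper value outside its range is refused whole. The fingers move at their own pace and stop on an object; the grip force is fixed at half the most. Time passes only in rows, so rows that do not move let the fingers close. It gives the time, the measured TCP pose, the force and the opening at its end, in the units of the state.
- bot.state(): the state, without advancing time (a new reading comes with each control period).
- bot.camera(name): name is "scene" or "top"; returns a dict with "image" (384x512x3 uint8, blue, green, red), "fx", "fy", "cx", "cy" (pixels), "eye" and "attitude" of the camera in the world. Camera axes: x right, y down, z forward; pixel columns grow to the right and rows downward; lengths in mm; the calibration is good to about 2 mm. A picture is of the moment at which its call begins. There is no depth.
- bot.job_done(): hands the job in, once; it reports no verdict.
Trained networks look in the newest picture that a camera, given by its name, has taken for a name from the list of things; names that differ only in an ending like _2 or _b are one class to them, and where a whole thing is asked for, a point or a joint stands for the part that bears it (a point fixed in the world has none). Each returns a list of dicts, best first, with "conf" (0 to 1); they miss things now and then, are a little off and sometimes report something else, mostly with a low value. They report only what shows in the picture. A call takes as long as a camera call. They do not tell look-alikes from the thing itself.
- bot.outline_of(camera, name): "region" (384x512 bool, what is visible of it) and "centre" ([row, column] in pixels, amid what is visible of it).
- bot.spot_point(camera, name): "centre" ([row, column] in pixels: a listed point, or the origin of a listed thing).
The state is a dict: "t": time; "q": joint angles; "qvel": joint speeds; "effort": joint torques, N m; "ee_pos": TCP position; "eef_rot": TCP orientation; "wrist_force": force on the tool from outside, world axes, zero at the start; "wrist_torque": the same for the moment, N m; "finger_gap": opening from 0.0 (shut) to 1.0 (fully open).
Only numpy, scipy, OpenCV 4.12 (cv2) and the standard library are available. Lean on these libraries where they do the work, as an engineer would, in place of code of your own. Each camera call takes 0.05 s, during which the arm holds its last target. There are 200 camera calls.

## Working session

There is one attempt and no reset: what is moved stays moved. The work goes in short steps, Python scripts to look and compute and a tool call to move; the robot and the scene stay as the last step left them, time stands still between calls to the robot, and variables do not carry over. Pictures are saved under pics/ and viewed, about 8 in all and at most 12, crops included, and the job is handed in when it is done.

Besides the shell and the picture viewer there is one more tool, called after "Request:" by a JSON object that holds its "api" and its "payload". servo_tool: Moves the arm, as the interface text tells. Its arguments: {"type":"object","properties":{"steps":{"type":"array"}},"required":["steps"]}

```bash
mkdir -p pics; cat > h.py <<'E'
import numpy as np, cv2
from scipy.spatial.transform import Rotation as R
from bench import bot
def att(c):
    a=np.array(c["attitude"],float)
    return a if a.shape==(3,3) else R.from_rotvec(a).as_matrix()
def ray(c,rc):
    d=att(c)@np.array([(rc[1]-c["cx"])/c["fx"],(rc[0]-c["cy"])/c["fy"],1.])
    return np.array(c["eye"],float),d
def onz(c,rc,z):
    e,d=ray(c,rc); return e+d*(z-e[2])/d[2]
def proj(c,p):
    v=att(c).T@(np.array(p,float)-np.array(c["eye"])); return np.array([c["fy"]*v[1]/v[2]+c["cy"],c["fx"]*v[0]/v[2]+c["cx"]])
Z=dict(lid_hinge=86,lid_bar=86,jar_mid=133.5,jar=91,mat_top=4,spool=0,screwdriver=0,printed_vase=0,dry_box=0)
E
cat > look.py <<'E'
from h import *
s=bot.state(); print({k:np.round(v,3).tolist() for k,v in s.items()})
ims=[]
for n in("scene","top"):
    c=bot.camera(n); print(n,np.round(c["eye"],1),c["attitude"],c["fx"],c["cx"],c["cy"]); ims.append(c["image"])
    cv2.imwrite(f"pics/a_{n}.png",c["image"])
    for k,z in Z.items():
        for d in bot.spot_point(n,k)[:4]: print(n,k,round(d["conf"],2),np.round(d["centre"],1),np.round(onz(c,d["centre"],z)[:2],1))
cv2.imwrite("pics/a.png",cv2.resize(np.vstack(ims),(448*1,672))[:600] if 0 else np.hstack([cv2.resize(i,(400,300)) for i in ims]))
E
python3 look.py
```

```text
{'t': 0.0, 'q': [1.075, 0.314, 0.045, 1.304, 0.0, 1.431], 'qvel': [0.0, 0.001, -0.0, -0.0, 0.002, -0.0], 'effort': [0.0, -48.062, 29.854, 0.019, -0.0, -0.0], 'ee_pos': [200.095, 538.561, 255.405], 'eef_rot': [-0.556, -3.091, 0.003], 'wrist_force': [0.478, 0.014, -0.098], 'wrist_torque': [-0.006, -0.049, -0.02], 'finger_gap': 1.001}
scene [944.3 447.9 792.5] [-0.79361163 -2.56941849  1.06978612] 350.25485056599786 257.92662083707324 181.30693710976323
scene lid_hinge 0.8 [258.1 336.7] [516.4 180.2]
scene lid_hinge 0.33 [231.2 173.3] [ 801.3 -107.4]
scene lid_bar 0.83 [205.4 268.2] [553.4 -44.8]
scene jar_mid 0.79 [236.1 312.7] [549.6 123.2]
scene jar 0.69 [245.1 309.7] [548.  118.5]
scene mat_top 0.81 [173.8 247.3] [ 483.8 -252.3]
scene mat_top 0.55 [139.  278.4] [ 285.9 -344.4]
scene mat_top 0.43 [178.7 178.5] [ 680.7 -355.9]
scene spool 0.91 [233.8 171.3] [ 792.3 -169.8]
scene screwdriver 0.59 [138.1 227.3] [ 436.7 -456.7]
scene screwdriver 0.31 [235.5 315.5] [461.7  60.2]
scene screwdriver 0.22 [231.  174.1] [ 781.7 -174.4]
scene printed_vase 0.57 [179.3 177.8] [ 682.5 -358.6]
scene dry_box 0.67 [251.8 304.1] [523.3  83.8]
top [ 348.   -79.  1160.8] [-2.12414756  2.15335811 -0.21571599] 404.87088154730804 263.51360651977984 192.4453919549642
top lid_hinge 0.8 [205.5 157.8] [508.9 176.9]
top lid_bar 0.65 [193.5 247.7] [538.6 -62.9]
top jar_mid 0.7 [188.7 172.3] [545.  129.9]
top jar 0.65 [193.2 179.1] [540.7 120.1]
top mat_top 0.69 [214.8 311.4] [ 488.7 -244.7]
top mat_top 0.64 [283.5 343.8] [ 293.9 -328.7]
top spool 0.69 [119.  284.4] [ 780.8 -174.3]
top screwdriver 0.68 [237.9 387.7] [ 419.5 -462.8]
top printed_vase 0.72 [146.3 347. ] [ 693.7 -359.5]
top dry_box 0.97 [202.4 194.9] [529.6  91.1]
```

View pics/a.png

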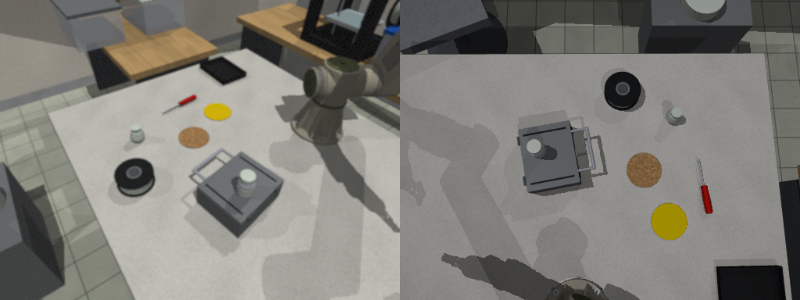

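```bash
python3 - <<'E'
import cv2,numpy as np
t=cv2.imread("pics/a_top.png");s=cv2.imread("pics/a_scene.png")
a=cv2.resize(t[150:350,120:420],None,fx=2,fy=2,interpolation=cv2.INTER_CUBIC)
cv2.imwrite("pics/b.png",a)
E
```

```text
(no output)
```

View pics/b.png

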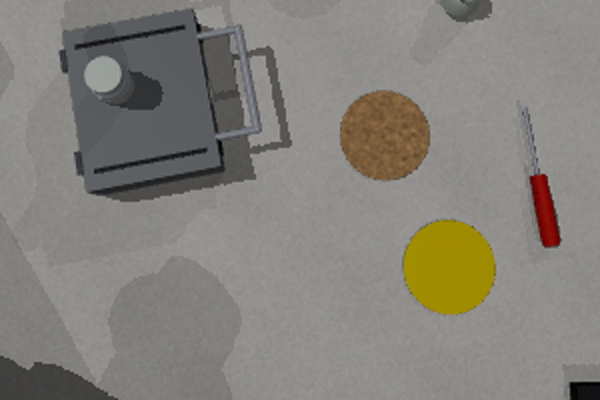

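The left panel shows the scene camera and the right panel the top camera. Two round mats look alike: cork at top pixel (row ~217, col ~312) and yellow at (row ~283, col ~344). In the enlarged crop the brown speckled disc is cork and the other is plain yellow, so I'll use the cork one. The jar's cap is at about (row 187, col 172), and the bar runs from (164, 240) to (215, 249).

```bash
cat > meas.py <<'E'
from h import *
for n in("scene","top"):
    c=bot.camera(n); hsv=cv2.cvtColor(c["image"],cv2.COLOR_BGR2HSV)
    print(n,"mat color centre:")
    for d in bot.outline_of(n,"mat_top")[:3]:
        m=d["region"]; rc=np.argwhere(m).mean(0); print(round(d["conf"],2),np.round(rc,1),np.round(onz(c,rc,4),1),np.round(hsv[m].mean(0)))
    for nm in("lid_bar","lid_hinge","dry_box","jar_mid"):
        for d in bot.outline_of(n,nm)[:1]:
            m=d["region"].astype(np.uint8); print(nm,round(d["conf"],2),m.sum(),"bbox",cv2.boundingRect(m))
# top-cam features
c=bot.camera("top")
P=lambda x,y,z:onz(c,(150+y/2,120+x/2),z)
a,b=P(241,28,86),P(259,130,86); print("bar ends",a,b,(a+b)/2)
u=(a-b)/np.linalg.norm(a-b); print("len",np.linalg.norm(a-b),"dir",u)
print("lid corners",[np.round(P(*p,91),0) for p in((193,12),(222,168),(88,191),(64,32))])
print("cap",P(104,75,176))
E
python3 meas.py
```

```text
scene mat color centre:
0.9 [142.7 277.3] [ 302.6 -329.     4. ] [ 25. 231. 202.]
0.7 [176.  247.4] [ 489.2 -243.6    4. ] [ 16. 117. 152.]
lid_bar 0.63 4992 bbox (245, 189, 117, 99)
lid_hinge 0.67 6500 bbox (246, 190, 116, 113)
dry_box 0.88 6770 bbox (245, 189, 118, 116)
jar_mid 0.71 793 bbox (301, 216, 26, 40)
top mat color centre:
0.85 [217.5 311.8] [ 480.8 -245.6    4. ] [ 16. 129. 122.]
0.69 [283.1 344. ] [ 295.  -329.2    4. ] [ 26. 253. 159.]
lid_bar 0.69 5386 bbox (152, 155, 99, 91)
lid_hinge 0.81 6051 bbox (149, 154, 102, 94)
dry_box 0.79 5674 bbox (150, 156, 101, 91)
jar_mid 0.84 437 bbox (162, 178, 25, 24)
bar ends [620.62323137 -44.02106494  86.        ] [480.30350732 -67.23776625  86.        ] [550.46336935 -55.6294156   86.        ]
len 142.2274241474647 dir [0.98658697 0.16323646 0.        ]
lid corners [array([642.,  21.,  91.]), array([430., -18.,  91.]), array([403., 156.,  91.]), array([616., 195.,  91.])]
cap [539.87699852 122.05405344 176.        ]
```

Request:
{"api": "servo_tool", "payload": {"steps": [1,0,0,0,0,0,-0.105,1,0,0,0,0,0,-0.105,1,0,0,0,0,0,-0.105,1,0,0,0,0,0,-0.105,1,0,0,0,0,0,-0.105,1,-1.8,-3.1,0,0,0,0,1,-1.8,-3.1,0,0,0,0,1,-1.8,-3.1,0,0,0,0,1,-1.8,-3.1,0,0,0,0,1,-1.8,-3.1,0,0,0,0,1,-1.8,-3.1,0,0,0,0,1,-1.8,-3.1,0,0,0,0,1,-1.8,-3.1,0,0,0,0,1,-1.8,-3.1,0,0,0,0,1,-1.8,-3.1,0,0,0,0,1,-1.8,-3.1,0,0,0,0,1,-1.8,-3.1,0,0,0,0,1,-1.8,-3.1,0,0,0,0,1,-1.8,-3.1,0,0,0,0,1,0,0,0,0,0,0]}}

```text
t: 3.32
ee_pos: [547.9, 149.1, 256.2]
eef_rot: [-0.323, 3.118, 0.005]
wrist_force: [0.3, 0.1, 0.5]
finger_gap: 1.001
```

```bash
cat > to.py <<'E'
# usage: to.py x y z : remaining tool-frame shift (cm) and yaw error to f-jaw, tilt fix
import sys; from h import *
s=bot.state(); M=R.from_rotvec(s["eef_rot"]).as_matrix()
t=np.array([float(v) for v in sys.argv[1:4]]); ang=float(sys.argv[4]) if len(sys.argv)>4 else 9.6
a=np.radians(ang); G=np.array([[-np.cos(a),-np.sin(a),0],[-np.sin(a),np.cos(a),0],[0,0,-1]])
print("t",round(s["t"],2),"pos",np.round(s["ee_pos"],1),"gap",round(float(s["finger_gap"]),3),"F",np.round(s["wrist_force"],1),"T",np.round(s["wrist_torque"],2))
print("q",np.round(s["q"],2),"shift cm",np.round(M.T@(t-s["ee_pos"])/10,2),"turn",np.round(R.from_matrix(M.T@G.T if 0 else M.T@G).as_rotvec(),3))
E
python3 to.py 542 122 255; python3 - <<'E'
from h import *
ims=[]
for n in("scene","top"):
    c=bot.camera(n)
    for k in("jar","jar_mid"):
        for d in bot.spot_point(n,k)[:1]: print(n,k,round(d["conf"],2),np.round(d["centre"],1),np.round(onz(c,d["centre"],Z[k])[:2],1))
    im=c["image"].copy()
    for p in((542,122,176),(542,122,91)):
        r=proj(c,p); cv2.circle(im,(int(round(r[1])),int(round(r[0]))),1,(0,0,255),-1)
    r=proj(c,(542,122,133)).astype(int); ims.append(cv2.resize(im[max(0,r[0]-50):r[0]+50,r[1]-65:r[1]+65],(390,300)))
cv2.imwrite("pics/c.png",np.hstack(ims))
E
```

```text
t 3.32 pos [547.9 149.1 256.2] gap 1.001 F [0.3 0.1 0.5] T [ 0.1  -0.    0.02]
q [ 0.12  0.29  0.02  1.29  0.   -0.08] shift cm [ 1.13 -2.53  0.11] turn [0.003 0.007 0.039]
scene jar 0.67 [249.5 314.5] [546.7 134.6]
scene jar_mid 0.79 [235.2 314.7] [544.  123.8]
top jar 0.73 [194.6 182.4] [536.8 111.3]
top jar_mid 0.71 [189.4 171.7] [543.2 131.4]
```

View pics/c.png

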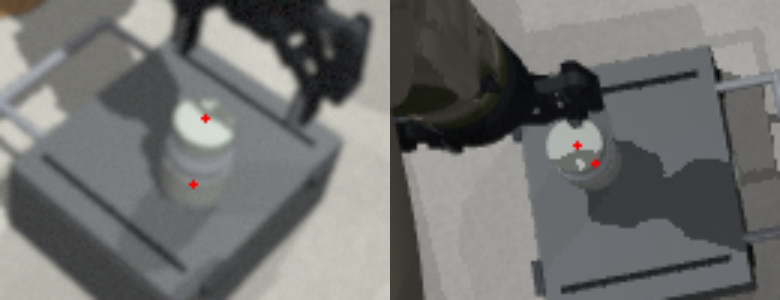

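The crop shows the projected jar top and base lying on the cap centre (left 205,118; right 576,145), so the jar is at about (542, 122). I'll centre over it and go down.

Request:
{"api": "servo_tool", "payload": {"steps": [1,1.1,-2.5,0,0,0,0.039,1,0,0,0,0,0,0]}}

```text
t: 3.78
ee_pos: [535.8, 130.6, 256.8]
eef_rot: [-0.281, 3.125, 0.008]
wrist_force: [-0.3, 0.0, -0.8]
finger_gap: 0.999
```

```bash
python3 to.py 542 122 143
```

```text
t 3.78 pos [535.8 130.6 256.8] gap 0.999 F [-0.3  0.  -0.8] T [ 0.01 -0.03  0.  ]
q [ 0.09  0.26 -0.02  1.28  0.01 -0.09] shift cm [-0.4  -1.02 11.38] turn [0.005 0.005 0.012]
```

Request:
{"api": "servo_tool", "payload": {"steps": [1,-0.4,-1.0,0,0,0,0.012,1,-0.1,-0.3,0,0,0,0,1,0,-0.1,2.5,0,0,0,1,0,0,2.5,0,0,0]}}

```text
t: 4.12
ee_pos: [546.3, 120.6, 212.6]
eef_rot: [-0.269, 3.113, 0.009]
wrist_force: [0.1, -0.6, 0.0]
finger_gap: 0.997
```

```bash
python3 to.py 542 122 143
```

```text
t 4.12 pos [546.3 120.6 212.6] gap 0.997 F [ 0.1 -0.6  0. ] T [0.02 0.01 0.01]
q [ 0.07  0.29 -0.1   1.17  0.01 -0.1 ] shift cm [0.52 0.19 6.95] turn [0.004 0.018 0.005]
```

Request:
{"api": "servo_tool", "payload": {"steps": [1,0.4,0.2,0,0,0.018,0.005,1,0.0,0,1.6,0,0,0,1,0,0,1.6,0,0,0,1,0,0,1.6,0,0,0,1,0,0,1.6,0,0,0,1,0,0,0.3,0,0,0]}}

```text
t: 4.62
ee_pos: [540.0, 125.3, 144.5]
eef_rot: [0.268, -3.122, -0.007]
wrist_force: [-0.2, 0.1, -0.1]
finger_gap: 1.0
```

```bash
python3 to.py 542 122 143
```

```text
t 4.62 pos [540.  125.3 144.5] gap 1.0 F [-0.2  0.1 -0.1] T [-0.01 -0.02 -0.02]
q [ 0.08  0.34 -0.2   1.04  0.   -0.09] shift cm [-0.15 -0.36  0.14] turn [ 0.005 -0.007  0.004]
```

Close on it now, after a small y correction.

Request:
{"api": "servo_tool", "payload": {"steps": [1,-0.1,-0.3,0.1,0,0,0,0.55,0,0,0,0,0,0,0.5,0,0,0,0,0,0,0.4,0,0,0,0,0,0,0.3,0,0,0,0,0,0,0.3,0,0,0,0,0,0,0.3,0,0,0,0,0,0,0.3,0,0,0,0,0,0]}}

```text
t: 5.28
ee_pos: [543.5, 123.3, 148.5]
eef_rot: [0.271, -3.125, -0.007]
wrist_force: [0.0, -0.0, -2.6]
finger_gap: 0.587
```

```bash
python3 to.py 542 122 143
```

```text
t 5.28 pos [543.5 123.3 148.5] gap 0.587 F [ 0.  -0.  -2.6] T [-0.03 -0.05 -0.01]
q [ 0.08  0.34 -0.19  1.05  0.   -0.1 ] shift cm [ 0.17 -0.11  0.55] turn [ 0.005 -0.005  0.005]
```

Request:
{"api": "servo_tool", "payload": {"steps": [0.3,0,0,-2,0,0,0,0.3,0,0,-2,0,0,0,0.3,0,0,-2,0,0,0,0.3,0,0,-1,0,0,0,0.3,0,0,0,0,0,0]}}

```text
t: 5.7
ee_pos: [541.1, 122.8, 218.2]
eef_rot: [0.27, -3.117, -0.007]
wrist_force: [0.7, -0.8, -2.9]
finger_gap: 0.587
```

```bash
python3 to.py 484 -245 215
```

```text
t 5.7 pos [541.1 122.8 218.2] gap 0.587 F [ 0.7 -0.8 -2.9] T [-0.03 -0.03  0.01]
q [ 0.08  0.3  -0.07  1.22  0.   -0.1 ] shift cm [ 11.94 -35.26   0.27] turn [ 0.006 -0.013  0.005]
```

Request:
{"api": "servo_tool", "payload": {"steps": [0.3,0.4,-1.2,0,0,0,0,0.3,0.8,-2.4,0,0,0,0,0.3,0.8,-2.4,0,0,0,0,0.3,0.8,-2.4,0,0,0,0,0.3,0.8,-2.4,0,0,0,0,0.3,0.8,-2.4,0,0,0,0,0.3,0.8,-2.4,0,0,0,0,0.3,0.8,-2.4,0,0,0,0,0.3,0.8,-2.4,0,0,0,0,0.3,0.8,-2.4,0,0,0,0,0.3,0.8,-2.4,0,0,0,0,0.3,0.8,-2.4,0,0,0,0,0.3,0.8,-2.4,0,0,0,0,0.3,0.8,-2.4,0,0,0,0,0.3,0.5,-1.3,0,0,0,0,0.3,0.2,-0.5,0,0,0,0,0.3,0,0,0,0,0,0]}}

```text
t: 7.12
ee_pos: [470.8, -255.1, 198.4]
eef_rot: [0.267, -3.094, -0.02]
wrist_force: [-1.0, -0.2, -3.3]
finger_gap: 0.588
```

```bash
python3 to.py 484 -245 80; python3 - <<'E'
from h import *
ims=[]
for n in("scene","top"):
    c=bot.camera(n)
    if n=="scene":
      for k in("jar","jar_mid"):
        for d in bot.spot_point(n,k)[:1]: print(n,k,round(d["conf"],2),np.round(d["centre"],1))
    p=bot.state()["ee_pos"]
    print(n,"tcp px",proj(c,p), "pred jar base",proj(c,p-[0,0,54]))
    r=proj(c,(484,-245,90)).astype(int); ims.append(cv2.resize(c["image"][max(0,r[0]-75):r[0]+75,r[1]-97:r[1]+97],(390,300)))
cv2.imwrite("pics/d.png",np.hstack(ims))
E
```

```text
t 7.12 pos [ 470.8 -255.1  198.4] gap 0.588 F [-1.  -0.2 -3.3] T [ 0.06 -0.09 -0.06]
q [-0.64  0.29 -0.13  1.19 -0.01 -0.81] shift cm [-1.88  0.58 11.8 ] turn [ 0.016 -0.035  0.005]
scene jar 0.7 [137.6 247.8]
scene tcp px [123.23300643 250.45822617] pred jar base [138.08348221 250.40689251]
top tcp px [211.77198281 326.24467613] pred jar base [214.54586538 322.52524287]
```

View pics/d.png

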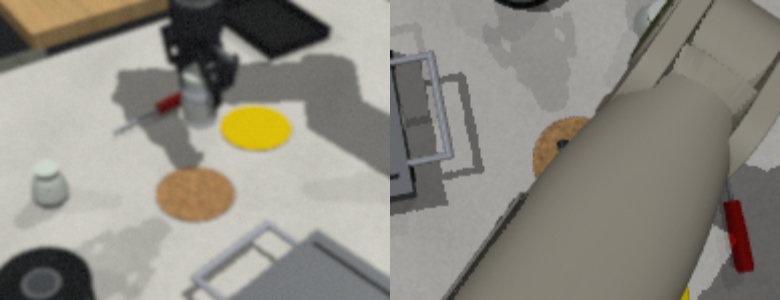

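The jar is held upright above the cork mat (left crop: jar at ~(197,105), mat at (195,193); in the top view the arm covers it). I'll level the tool, centre it, and lower.

Request:
{"api": "servo_tool", "payload": {"steps": [0.3,-1.3,0.4,0,0.016,-0.035,0.005,0.3,-0.6,0.1,0,0,0,0,0.3,0,0,1.5,0,0,0,0.3,0,0,2,0,0,0,0.3,0,0,2,0,0,0,0.3,0,0,1.5,0,0,0,0.3,0,0,0.5,0,0,0]}}

```text
t: 7.9
ee_pos: [494.7, -238.0, 125.5]
eef_rot: [-0.288, 3.123, -0.006]
wrist_force: [0.4, 0.7, -2.9]
finger_gap: 0.582
```

```bash
python3 to.py 484 -245 62
```

```text
t 7.9 pos [ 494.7 -238.   125.5] gap 0.582 F [ 0.4  0.7 -2.9] T [0.01 0.08 0.03]
q [-0.59  0.33 -0.26  0.97  0.   -0.78] shift cm [ 1.21 -0.46  6.35] turn [-0.004  0.005  0.016]
```

Request:
{"api": "servo_tool", "payload": {"steps": [0.3,0.7,-0.3,0.6,-0.004,0.005,0.016,0.3,0.2,-0.1,1.2,0,0,0,0.3,0,0,1.4,0,0,0,0.3,0,0,1.2,0,0,0,0.3,0,0,0.6,0,0,0]}}

```text
t: 8.32
ee_pos: [487.4, -243.0, 76.0]
eef_rot: [0.266, -3.129, 0.003]
wrist_force: [-0.8, 0.5, -2.7]
finger_gap: 0.587
```

```bash
python3 to.py 484 -245 60
```

```text
t 8.32 pos [ 487.4 -243.    76. ] gap 0.587 F [-0.8  0.5 -2.7] T [-0.01 -0.02  0.02]
q [-0.61  0.38 -0.33  0.86 -0.   -0.78] shift cm [ 0.36 -0.13  1.6 ] turn [-0.002 -0.002  0.002]
```

Request:
{"api": "servo_tool", "payload": {"steps": [0.3,0.2,-0.1,0.3,0,0,0,0.3,0,0,0.4,0,0,0,0.3,0,0,0.4,0,0,0]}}

```text
t: 8.57
ee_pos: [485.7, -244.9, 65.3]
eef_rot: [0.266, -3.129, 0.004]
wrist_force: [-0.6, 0.4, -2.7]
finger_gap: 0.585
```

```bash
python3 to.py 484 -245 60
```

```text
t 8.57 pos [ 485.7 -244.9   65.3] gap 0.585 F [-0.6  0.4 -2.7] T [ 0.01 -0.02 -0.03]
q [-0.61  0.39 -0.34  0.84 -0.   -0.78] shift cm [0.16 0.02 0.53] turn [-0.003 -0.002  0.002]
```

Request:
{"api": "servo_tool", "payload": {"steps": [0.3,0,0,0.3,0,0,0,0.3,0,0,0.1,0,0,0]}}

```text
t: 8.73
ee_pos: [485.9, -245.3, 61.4]
eef_rot: [0.266, -3.129, 0.005]
wrist_force: [0.3, 0.6, -2.8]
finger_gap: 0.584
```

Request:
{"api": "servo_tool", "payload": {"steps": [0.3,0,0,0.1,0,0,0]}}

```text
t: 8.82
ee_pos: [486.1, -245.5, 60.6]
eef_rot: [0.265, -3.13, 0.006]
wrist_force: [-0.7, -0.4, -2.4]
finger_gap: 0.584
```

Request:
{"api": "servo_tool", "payload": {"steps": [0.3,0,0,0.1,0,0,0]}}

```text
t: 8.9
ee_pos: [486.4, -245.5, 60.2]
eef_rot: [-0.266, 3.13, -0.006]
wrist_force: [-2.4, 2.6, 9.2]
finger_gap: 0.586
```

Contact on the mat (+9 N). I'll release and check before rising.

Request:
{"api": "servo_tool", "payload": {"steps": [0.64,0,0,0,0,0,0,0.7,0,0,0,0,0,0,0.85,0,0,0,0,0,0,1,0,0,0,0,0,0,1,0,0,0,0,0,0,1,0,0,0,0,0,0]}}

```text
t: 9.4
ee_pos: [488.5, -247.0, 62.7]
eef_rot: [-0.266, 3.126, -0.012]
wrist_force: [-0.6, -0.1, -0.1]
finger_gap: 1.002
```

```bash
python3 to.py 485 -245 160
```

```text
t 9.4 pos [ 488.5 -247.    62.7] gap 1.002 F [-0.6 -0.1 -0.1] T [ 0.05 -0.04 -0.  ]
q [-0.61  0.39 -0.35  0.82 -0.   -0.78] shift cm [ 0.28  0.17 -9.73] turn [-0.008  0.004  0.002]
```

Request:
{"api": "servo_tool", "payload": {"steps": [1,0.2,0.1,-1,-0.008,0.004,0,1,0,0,-1.5,0,0,0,1,0,0,-2,0,0,0,1,0,0,-2,0,0,0,1,0,0,-2.5,0,0,0,1,0,0,-2.5,0,0,0,1,0,0,-2.5,0,0,0,1,0,0,0,0,0,0]}}

```text
t: 10.07
ee_pos: [484.4, -245.0, 206.5]
eef_rot: [0.265, -3.125, -0.007]
wrist_force: [0.4, -0.1, 0.2]
finger_gap: 1.001
```

```bash
python3 to.py 550 -56 170
```

```text
t 10.07 pos [ 484.4 -245.   206.5] gap 1.001 F [ 0.4 -0.1  0.2] T [ 0.02 -0.04 -0.02]
q [-0.62  0.28 -0.13  1.17 -0.   -0.79] shift cm [-9.67 17.51  3.68] turn [ 0.005 -0.005  0.002]
```

Request:
{"api": "servo_tool", "payload": {"steps": [1,-0.6,1.0,0,0,0,0,1,-1.2,2.2,0,0,0,0,0.8,-1.2,2.2,0,0,0,0,0.7,-1.2,2.2,0,0,0,0,0.6,-1.2,2.2,0,0,0,0,0.55,-1.2,2.2,0,0,0,0,0.55,-1.2,2.2,0,0,0,0,0.55,-1.0,1.6,0,0,0,0,0.55,-0.3,0.5,0,0,0,0,0.55,0,0,0,0,0,0]}}

```text
t: 10.9
ee_pos: [547.7, -55.7, 199.7]
eef_rot: [0.261, -3.12, -0.012]
wrist_force: [0.1, -0.5, -0.1]
finger_gap: 0.551
```

```bash
python3 to.py 550 -56 170;  python3 - <<'E'
from h import *
ims=[]
for n in("scene","top"):
    c=bot.camera(n)
    for k in("jar_mid","lid_bar"):
        for d in bot.spot_point(n,k)[:1]: print(n,k,round(d["conf"],2),np.round(d["centre"],1),np.round(onz(c,d["centre"],46.5 if k=="jar_mid" else 86)[:2],1))
    im=c["image"].copy()
    u=np.array([.986,.167,0]); 
    for p in((550,-56,86),np.array([550,-56,86])+70*u,np.array([550,-56,86])-70*u,(485,-245,4),(485,-245,89)):
        r=proj(c,p); im[int(round(r[0])),int(round(r[1]))]=(0,0,255)
    r=proj(c,(520,-140,60)).astype(int); ims.append(cv2.resize(im[max(0,r[0]-75):r[0]+75,r[1]-75:r[1]+75],(400,400),interpolation=cv2.INTER_NEAREST))
cv2.imwrite("pics/e.png",np.hstack(ims))
E
```

```text
t 10.9 pos [547.7 -55.7 199.7] gap 0.551 F [ 0.1 -0.5 -0.1] T [ 0.    0.   -0.01]
q [-0.25  0.3  -0.11  1.17  0.   -0.42] shift cm [-0.26 -0.1   2.97] turn [ 0.009 -0.011 -0.001]
scene jar_mid 0.95 [165.6 246. ] [ 491.  -248.6]
scene lid_bar 0.75 [203.5 269.9] [545.5 -47.7]
top jar_mid 0.77 [212.5 310.9] [ 490.  -237.4]
```

View pics/e.png

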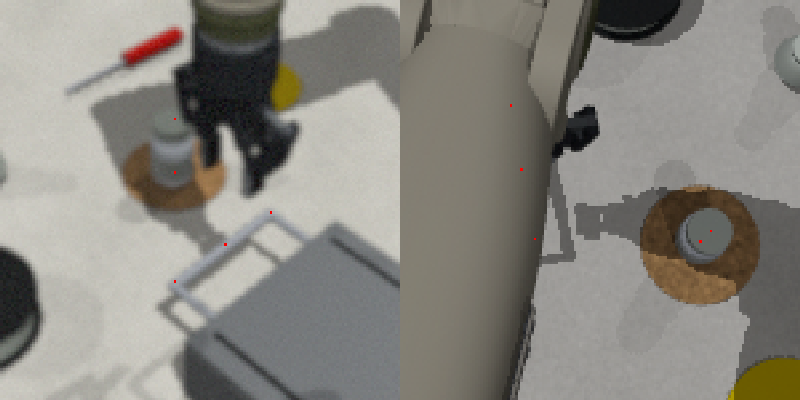

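The jar stands upright, centred on the cork mat (left 172,160; right 705,240), and the projected bar points lie on the bar. I'll go down over the bar, with the fingers partly open.

Request:
{"api": "servo_tool", "payload": {"steps": [0.55,-0.2,0,1,0.009,-0.011,0,0.55,0,0,1.8,0,0,0,0.55,0,0,2,0,0,0,0.55,0,0,1.4,0,0,0,0.55,0,0,0.3,0,0,0]}}

```text
t: 11.62
ee_pos: [551.3, -64.4, 136.8]
eef_rot: [-0.24, 3.123, -0.008]
wrist_force: [-1.3, -0.5, 0.8]
finger_gap: 0.55
```

```bash
python3 to.py 550 -56 92
```

```text
t 11.62 pos [551.3 -64.4 136.8] gap 0.55 F [-1.3 -0.5  0.8] T [ 0.02 -0.01  0.  ]
q [-0.26  0.33 -0.23  1.   -0.   -0.41] shift cm [0.04 0.87 4.47] turn [-0.006  0.009 -0.014]
```

Request:
{"api": "servo_tool", "payload": {"steps": [0.55,0,0.6,0,-0.006,0.009,-0.014,0.55,0,0.3,0.8,0,0,0,0.55,0,0,1.2,0,0,0]}}

```text
t: 11.87
ee_pos: [550.8, -57.1, 118.5]
eef_rot: [-0.259, 3.128, -0.0]
wrist_force: [0.5, 0.2, -0.2]
finger_gap: 0.551
```

```bash
python3 to.py 550 -56 92
```

```text
t 11.87 pos [550.8 -57.1 118.5] gap 0.551 F [ 0.5  0.2 -0.2] T [0.03 0.01 0.02]
q [-0.25  0.35 -0.25  0.97  0.   -0.41] shift cm [0.07 0.12 2.65] turn [-0.     0.002 -0.002]
```

Request:
{"api": "servo_tool", "payload": {"steps": [0.55,0,0.1,0.9,0,0,0,0.55,0,0,0.9,0,0,0,0.55,0,0,0.5,0,0,0,0.55,0,0,0,0,0,0]}}

```text
t: 12.2
ee_pos: [550.9, -55.7, 93.6]
eef_rot: [-0.259, 3.128, -0.0]
wrist_force: [-0.2, -0.1, -0.2]
finger_gap: 0.551
```

```bash
python3 to.py 550 -56 92
```

```text
t 12.2 pos [550.9 -55.7  93.6] gap 0.551 F [-0.2 -0.1 -0.2] T [-0.03 -0.01  0.02]
q [-0.25  0.37 -0.29  0.91  0.   -0.41] shift cm [ 0.09 -0.02  0.16] turn [-0.     0.003 -0.002]
```

Close on the bar gradually, watching the force.

Request:
{"api": "servo_tool", "payload": {"steps": [0.4,0,0,0.1,0,0,0,0.25,0,0,0,0,0,0,0.18,0,0,0,0,0,0,0.1,0,0,0,0,0,0,0,0,0,0,0,0,0,0,0,0,0,0,0,0]}}

```text
t: 12.7
ee_pos: [550.6, -53.0, 93.1]
eef_rot: [-0.263, 3.128, 0.008]
wrist_force: [0.1, -0.5, -2.0]
finger_gap: 0.115
```

```bash
python3 to.py 550 -56 92
```

```text
t 12.7 pos [550.6 -53.   93.1] gap 0.115 F [ 0.1 -0.5 -2. ] T [0.04 0.01 0.04]
q [-0.24  0.37 -0.29  0.91  0.01 -0.41] shift cm [ 0.11 -0.29  0.11] turn [0.005 0.003 0.   ]
```

```bash
cat > arc.py <<'E'
import sys; from h import *
step,n=float(sys.argv[1]),int(sys.argv[2])
s=bot.state(); p=np.array(s["ee_pos"]); M=R.from_rotvec(s["eef_rot"]).as_matrix()
a=np.radians(9.6); f=np.array([np.sin(a),-np.cos(a),0]); H=np.array([550.6,-53.0,93.1])-235*f; u=np.array([np.cos(a),np.sin(a),0])
d=p-H; th=np.arctan2(d[2],d@f); r=np.hypot(d[2],d@f)
G=np.column_stack([-u,-f,[0,0,-1]])
print("t",round(s["t"],2),"theta",round(th,3),"r",round(r,1),"side",round(d@u,1),"gap",round(float(s["finger_gap"]),3),"F",np.round(s["wrist_force"],1),"T",np.round(s["wrist_torque"],2),"pos",np.round(p,1),"turn",np.round(R.from_matrix(M.T@G).as_rotvec(),3))
q=p
for i in range(1,n+1):
    t=th+step*i; g=H+235*(f*np.cos(t)+np.array([0,0,np.sin(t)])); print(np.round(M.T@(g-q)/10,2)); q=g
E
python3 arc.py 0.05 6
```

```text
t 12.7 theta 0.0 r 235.0 side 0.0 gap 0.115 F [ 0.1 -0.5 -2. ] T [0.04 0.01 0.04] pos [550.6 -53.   93.1] turn [0.005 0.003 0.   ]
[-0.    0.03 -1.17]
[-0.    0.09 -1.17]
[-0.    0.15 -1.17]
[-0.    0.21 -1.16]
[-0.    0.27 -1.14]
[-0.    0.32 -1.13]
```

Request:
{"api": "servo_tool", "payload": {"steps": [0,0,0.03,-0.6,0.005,0.003,0,0,0,0.09,-1.2,0,0,0,0,0,0.15,-1.2,0,0,0,0,0,0.2,-1.2,0,0,0]}}

```text
t: 13.03
ee_pos: [549.9, -49.5, 134.7]
eef_rot: [0.262, -3.129, 0.005]
wrist_force: [1.4, 1.5, -5.3]
finger_gap: 0.113
```

```bash
python3 arc.py 0.05 6
```

```text
t 13.03 theta 0.178 r 235.1 side -0.1 gap 0.113 F [ 1.4  1.5 -5.3] T [-0.16 -0.4   0.11] pos [549.9 -49.5 134.7] turn [-0.003 -0.002 -0.   ]
[-0.    0.24 -1.15]
[ 0.    0.29 -1.14]
[ 0.    0.35 -1.12]
[ 0.   0.4 -1.1]
[ 0.    0.46 -1.08]
[ 0.    0.51 -1.06]
```

The radius fits well (235.1 mm), so I'll continue.

Request:
{"api": "servo_tool", "payload": {"steps": [0,0,0.24,-1.15,0,0,0,0,0,0.29,-1.14,0,0,0,0,0,0.35,-1.12,0,0,0,0,0,0.4,-1.1,0,0,0,0,0,0.46,-1.08,0,0,0,0,0,0.51,-1.06,0,0,0]}}

```text
t: 13.53
ee_pos: [545.8, -26.3, 205.0]
eef_rot: [0.263, -3.127, 0.007]
wrist_force: [1.8, -0.1, -3.5]
finger_gap: 0.113
```

```bash
python3 arc.py 0.05 7
```

```text
t 13.53 theta 0.494 r 236.0 side -0.3 gap 0.113 F [ 1.8 -0.1 -3.5] T [-0.07 -0.45  0.12] pos [545.8 -26.3 205. ] turn [-0.004 -0.004  0.   ]
[-0.03  0.67 -0.97]
[ 0.    0.63 -0.99]
[ 0.    0.68 -0.96]
[ 0.    0.72 -0.92]
[ 0.    0.77 -0.89]
[ 0.    0.81 -0.85]
[ 0.    0.85 -0.81]
```

Request:
{"api": "servo_tool", "payload": {"steps": [0,0,0.65,-0.98,-0.004,-0.004,0,0,0,0.63,-0.99,0,0,0,0,0,0.68,-0.96,0,0,0,0,0,0.72,-0.92,0,0,0,0,0,0.77,-0.89,0,0,0,0,0,0.81,-0.85,0,0,0]}}

```text
t: 14.03
ee_pos: [537.9, 17.6, 266.1]
eef_rot: [0.261, -3.131, 0.006]
wrist_force: [1.9, 0.6, -4.6]
finger_gap: 0.113
```

```bash
python3 arc.py 0.05 7
```

```text
t 14.03 theta 0.814 r 237.9 side -0.8 gap 0.113 F [ 1.9  0.6 -4.6] T [-0.29 -0.32  0.21] pos [537.9  17.6 266.1] turn [-0.004 -0.    -0.001]
[-0.07  1.07 -0.58]
[ 0.    0.91 -0.74]
[ 0.    0.95 -0.7 ]
[ 0.    0.98 -0.65]
[ 0.    1.01 -0.6 ]
[ 0.    1.04 -0.55]
[ 0.    1.07 -0.5 ]
```

Request:
{"api": "servo_tool", "payload": {"steps": [0,-0.03,0.98,-0.65,-0.004,0,0,0,0,0.91,-0.72,0,0,0,0,0,0.95,-0.68,0,0,0,0,0,0.98,-0.63,0,0,0,0,0,1.01,-0.58,0,0,0,0,0,1.04,-0.53,0,0,0]}}

```text
t: 14.53
ee_pos: [526.9, 78.4, 310.8]
eef_rot: [-0.258, 3.13, -0.013]
wrist_force: [-0.4, -1.5, -2.6]
finger_gap: 0.113
```

```bash
python3 arc.py 0.05 7
```

```text
t 14.53 theta 1.135 r 240.2 side -1.4 gap 0.113 F [-0.4 -1.5 -2.6] T [-0.61  0.    0.19] pos [526.9  78.4 310.8] turn [-0.009 -0.    -0.003]
[-0.14  1.3  -0.01]
[ 0.    1.1  -0.42]
[ 0.    1.12 -0.37]
[ 0.    1.13 -0.31]
[ 0.    1.15 -0.26]
[ 0.    1.16 -0.2 ]
[ 0.    1.17 -0.14]
```

Request:
{"api": "servo_tool", "payload": {"steps": [0,-0.05,0.95,-0.1,-0.009,0,0,0,0,0.95,-0.2,0,0,0,0,0,0.95,-0.25,0,0,0,0,0,0.95,-0.2,0,0,0,0,0,0.6,-0.1,0,0,0,0,0,0.2,0,0,0,0]}}

```text
t: 15.03
ee_pos: [518.1, 127.2, 329.0]
eef_rot: [-0.258, 3.123, -0.015]
wrist_force: [-1.0, -4.9, 2.9]
finger_gap: 0.113
```

```bash
python3 arc.py 0.04 4; python3 - <<'E'
from h import *
a=np.radians(9.6); f=np.array([np.sin(a),-np.cos(a),0]);u=np.array([np.cos(a),np.sin(a),0]);H=np.array([550.6,-53.0,86.])-235*f
p=np.array(bot.state()["ee_pos"]); ims=[]
for n in("scene","top"):
    c=bot.camera(n)
    for k in("lid_bar","jar_mid"):
        for d in bot.spot_point(n,k)[:1]: print(n,k,round(d["conf"],2),np.round(d["centre"],1),np.round(onz(c,d["centre"],46.5 if k=="jar_mid" else 312)[:2],1))
    im=c["image"].copy()
    for th,col in((1.4,(0,0,255)),(1.571,(0,255,0))):
        for s in(-70,0,70):
            r=proj(c,H+235*(f*np.cos(th)+np.array([0,0,np.sin(th)]))+s*u); im[int(round(r[0])),int(round(r[1]))]=col
    r=proj(c,p-[0,0,80]).astype(int); ims.append(cv2.resize(im[max(0,r[0]-75):r[0]+75,max(0,r[1]-75):r[1]+75],(400,400),interpolation=cv2.INTER_NEAREST))
cv2.imwrite("pics/f.png",np.hstack(ims))
E
```

```text
t 15.03 theta 1.354 r 241.6 side -2.0 gap 0.113 F [-1.  -4.9  2.9] T [-1.36  0.16  0.17] pos [518.1 127.2 329. ] turn [-0.01   0.007 -0.003]
[-0.2   1.07  0.45]
[ 0.    0.93 -0.16]
[ 0.    0.93 -0.12]
[ 0.    0.94 -0.08]
scene lid_bar 0.94 [172.4 339.9] [505.5 121.6]
scene jar_mid 0.55 [166.2 245.8] [ 493.1 -246.6]
top lid_bar 0.61 [187.7 158.4] [513.3 123. ]
top jar_mid 0.87 [216.1 310.5] [ 479.9 -236. ]
```

View pics/f.png

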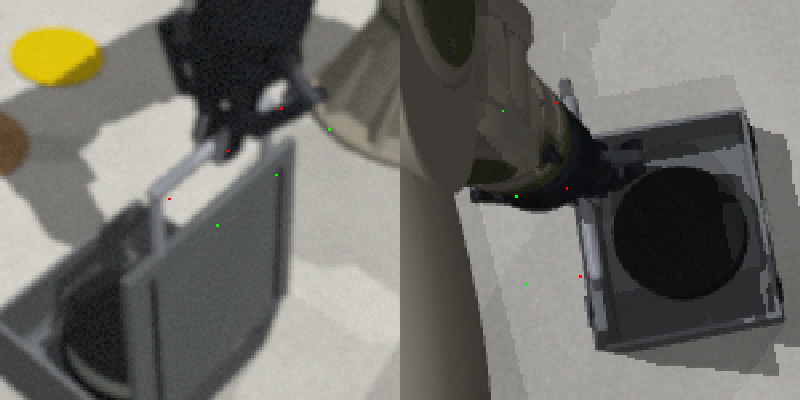

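The lid stands at about 1.35 rad: the bar lies just short of the red 1.4 rad points in both views, which agrees with the arm's own reading. The bar has slid slightly towards the fingertips, so I'll hold the height down while finishing slowly.

Request:
{"api": "servo_tool", "payload": {"steps": [0,-0.05,0.75,0,-0.01,0.007,0,0,0,0.75,0,0,0,0,0,0,0.75,0,0,0,0,0,0,0.5,0,0,0,0]}}

```text
t: 15.67
ee_pos: [514.0, 150.7, 332.6]
eef_rot: [-0.251, 3.129, -0.004]
wrist_force: [-1.6, -4.1, 3.7]
finger_gap: 0.114
```

```bash
python3 arc.py 0.04 4
```

```text
t 15.67 theta 1.454 r 241.1 side -2.1 gap 0.114 F [-1.6 -4.1  3.7] T [-1.27  0.25  0.35] pos [514.  150.7 332.6] turn [-0.003  0.002 -0.008]
[-0.2   1.01  0.51]
[ 0.01  0.94 -0.06]
[ 0.01  0.94 -0.02]
[0.01 0.94 0.02]
```

Request:
{"api": "servo_tool", "payload": {"steps": [0,0,0.7,0.1,-0.003,0.002,-0.008,0,0,0.6,0.1,0,0,0,0,0,0.6,0.1,0,0,0,0,0,0.4,0,0,0,0]}}

```text
t: 16.0
ee_pos: [509.6, 174.0, 333.7]
eef_rot: [-0.26, 3.127, 0.004]
wrist_force: [0.0, -2.0, -1.3]
finger_gap: 0.112
```

```bash
python3 arc.py 0.04 2
```

```text
t 16.0 theta 1.553 r 240.6 side -2.6 gap 0.112 F [ 0.  -2.  -1.3] T [-1.15 -0.08  0.11] pos [509.6 174.  333.7] turn [ 0.002  0.004 -0.001]
[-0.25  0.95  0.56]
[0.   0.94 0.04]
```

Request:
{"api": "servo_tool", "payload": {"steps": [0,0,0.2,0.1,0,0,0,0,0,0,0,0,0,0,0,0,0,0,0,0,0]}}

```text
t: 16.25
ee_pos: [509.1, 178.2, 333.1]
eef_rot: [-0.263, 3.126, 0.012]
wrist_force: [-1.7, -0.5, 5.4]
finger_gap: 0.115
```

```bash
python3 arc.py 0.04 1; python3 - <<'E'
from h import *
a=np.radians(9.6); f=np.array([np.sin(a),-np.cos(a),0]);u=np.array([np.cos(a),np.sin(a),0]);H=np.array([550.6,-53.0,86.])-235*f
p=np.array(bot.state()["ee_pos"]); ims=[]
for n in("scene","top"):
    c=bot.camera(n)
    for k,z in(("lid_bar",321),("jar_mid",46.5),("mat_top",4),("lid_hinge",86)):
        for d in bot.spot_point(n,k)[:2]: print(n,k,round(d["conf"],2),np.round(d["centre"],1),np.round(onz(c,d["centre"],z)[:2],1))
    im=cv2.resize(c["image"],None,fx=4,fy=4,interpolation=cv2.INTER_CUBIC)
    def ln(A,B,col):
        A,B=(proj(c,x)*4+2 for x in(A,B)); cv2.line(im,(int(A[1]),int(A[0])),(int(B[1]),int(B[0])),col,1)
    for th,col in((1.481,(0,0,255)),(1.571,(0,255,0)),(1.661,(255,0,0))):
        e=f*np.cos(th)+np.array([0,0,np.sin(th)])
        ln(H+235*e-70*u,H+235*e+70*u,col); ln(H+180*e-110*u,H+180*e+110*u,col); ln(H-110*u,H+180*e-110*u,col); ln(H+110*u,H+180*e+110*u,col)
    r=(4*proj(c,p-[0,0,120])).astype(int); ims.append(cv2.resize(im[max(0,r[0]-300):r[0]+300,max(0,r[1]-200):r[1]+200],(400,600)))
cv2.imwrite("pics/g.png",np.hstack(ims))
E
python3 arc.py .04 1
```

```text
t 16.25 theta 1.57 r 240.0 side -2.4 gap 0.115 F [-1.7 -0.5  5.4] T [-0.33  0.31  0.22] pos [509.1 178.2 333.1] turn [0.007 0.005 0.   ]
[-0.23  0.94  0.52]
scene lid_bar 0.66 [187.4 362.2] [507.9 181.8]
scene jar_mid 0.57 [166.6 249.1] [ 485.4 -239.2]
scene mat_top 0.83 [138.5 278.7] [ 283.1 -346.2]
scene mat_top 0.59 [173.  248.4] [ 478.6 -253.5]
scene lid_hinge 0.83 [257.  337.7] [512.3 179.3]
top lid_bar 0.96 [193.4 132.9] [500.  173.6]
top lid_bar 0.31 [119.5 282.9] [ 660.  -144.6]
top jar_mid 0.58 [215.4 311.2] [ 481.8 -238. ]
top mat_top 0.92 [216.6 313. ] [ 483.4 -249.1]
top mat_top 0.77 [284.5 344.7] [ 291.1 -331. ]
top lid_hinge 0.77 [205.9 155.6] [507.9 182.7]
t 16.75 theta 1.569 r 240.0 side -2.4 gap 0.113 F [-1.8 -0.5  5.5] T [-0.13  0.4   0.24] pos [509.1 177.9 333.1] turn [ 0.007  0.005 -0.   ]
[-0.23  0.94  0.52]
```

View pics/g.png

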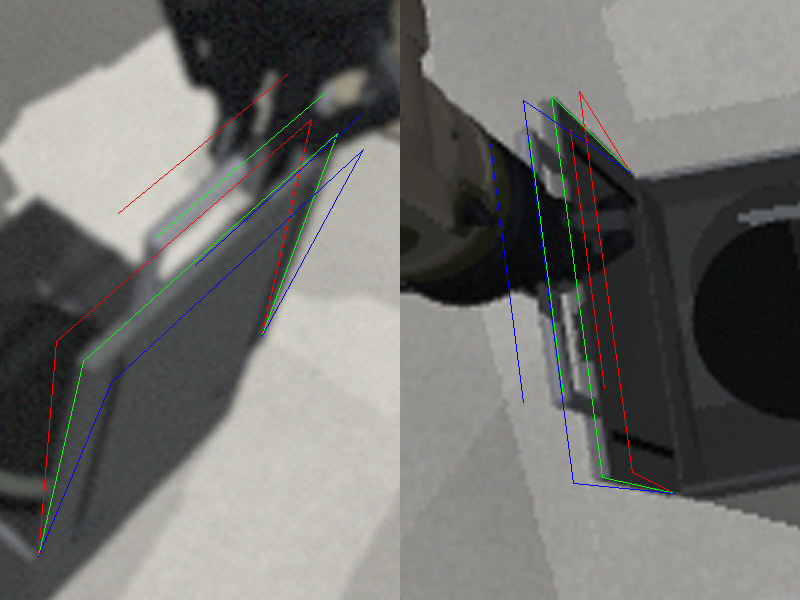

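The green lines (1.571 rad) lie on the lid's edges and bar in both views, well inside the red and blue limits. The pose held still for 0.5 s, and the jar is about 8 mm from the cork mat's centre. I'm handing it in.

```bash
python3 -c "
from bench import bot
print(bot.job_done()); s=bot.state(); print(s['t'],s['ee_pos'],s['finger_gap'],s['wrist_force'])"
```

```text
the job is handed in; nothing more can be done
None
the job is handed in; nothing more can be done
```

The jar is standing on the cork mat, released, and the lid is held still at its balance point with the bar gripped. I handed the job in at about 17 s on the robot's clock. No verdict is reported, and the state could not be read after hand-in.

**Jar:** I took it off the closed lid and set it down on the cork mat rather than the yellow look-alike. I let go while the lid was still shut. The picture showed it upright, and the last detections put it about 8–12 mm from the mat's centre (limit 42 mm).

**Lid:** I swung it up by its bar with the fingers pointing down. The arm's pose gave 1.569 rad, steady for 0.5 s. The lid outline drawn for 1.571 rad matched both camera views to within about 0.02 rad. Fingers were closed on the bar, with about 6 N at the wrist.

**What disagreed:**
- The bar slid about 5 mm towards the fingertips during the swing but stayed between the pads.
- One low-confidence bar detection (0.31) was on the spool, so I ignored it.
- I did not separately measure the spool, screwdriver or vase at the end. The arm was never brought near them.

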